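Lay out the battery service kit

ROBOT

A 6-joint arm with a two-finger parallel gripper is mounted at the origin on the work surface. World frame = base frame: x ahead of the robot, y to its left, z up, the work surface at z = 0. Lengths are in m, angles in rad, forces in N, time in s.
With the tool pointing down it reaches from about 0.225 to 0.875 m from the base axis. Payload 3.4 kg.
Tool frame: the origin (TCP) lies on the centre line of the jaws, within the pads' length; the fingertips stand 22 mm ahead of it and the grasp point (between the pads) lies 3 mm ahead of it; z points along the fingers, y is the line along which they close (so a half turn about z gives the same grasp; the last joint's range is limited). The gripper opens to 85 mm and grips with 20 to 120 N. Pads are 22 mm wide; open, the fingers measure 114 mm over their backs; the gripper's body (76 mm by 85 mm) begins 54 mm behind the grasp point. The pads swing forward as they close: fully open they stand 13 mm farther back than shut.
Start: joints at [1.112, 0.276, 1.505, -0, 1.361, -0.121], TCP at [0.191, 0.543, 0.232] pointing down, gripper open.
Joint ranges: [-2.89, 2.89], [-0.75, 2.08], [0.22, 2.7], [-1.18, 4.32], [0.11, 2.71], [-2.7, 2.7]. Speed limits (rad/s): [2.57, 2.57, 3.14, 3.14, 3.14, 3.14].

INTERFACE

Orientations are given as a unit quaternion [w, x, y, z].
In Python, from rig import manip gives the robot as it stands.
- The arm moves only by the shell command python3 steer.py [OPENING] [FORCE], which reads ROWS from standard input. ROWS is a JSON list that holds a single list of rows (three levels of brackets), with 1 to 5 rows, each of 4 numbers: dx, dy, dz in m, then a turn about the tool's z in rad; each row shifts and turns the commanded pose from where the row before left it, along the tool's axes as they then stand; what a row does not reach is not made up. A row lasts 1/12 s, in which the tool goes at most 0.0417 m and 0.125 rad, less where a joint would pass 70% of its speed; a pose out of reach is approached as far as the arm can. OPENING is the finger opening in m, set as the command begins (- or left out keeps the last). The fingers move at their own pace and stop on an object; FORCE is the grip in N (left out, the last holds). Time passes only in rows, so rows that do not move let the fingers close. It prints the time, the measured TCP pose, the force, the opening and the grip force at its end. Input that does not fit is refused with a message, and nothing moves.
- manip.get_state(): the state, without advancing time (a new reading comes with each control period).
- manip.get_image(name): name is "scene" or "top" or "wrist"; returns a dict with "img" (420x560x3 uint8, red, green, blue), "camera_matrix" (3x3 intrinsics, pixels), "T" (4x4, takes a point from camera to world coordinates); the wrist camera has in their place "hand_eye" (4x4, takes a point from camera to tool coordinates, whose origin is the TCP and whose axes are the flange's). Camera axes: x right, y down, z forward; pixel columns grow to the right and rows downward; lengths in m; the calibration is good to about 2 mm. A picture is of the moment at which its call begins: read the wrist's pose just before it. There is no depth.
- manip.sign_off(): hands the job in; it is judged then, once.
The state is a dict: "clock": time; "qpos": joint angles; "qd": joint speeds; "effort": joint torques, N m; "position": TCP position; "ee_rot": TCP orientation; "contact_force": force on the tool from outside, world axes, zero at the start; "moment": the same for the moment, N m; "width": finger opening in m; "gripper_force": force on a finger pad.
Only numpy, scipy, OpenCV 4.12 (cv2) and the standard library are available. Lean on these libraries where they do the work, as an engineer would, in place of code of your own. Each camera call takes 0.05 s, during which the arm holds its last target. There are 200 camera calls.

TASK

Lay out the battery kit on the black mat, each thing centred in its yellow outline: the chrome ratchet along the long outline on the robot's side, and behind it in the three square outlines the green brush at the end towards the grey charger, the blue spring clip at the end towards the open aluminium case, and the chrome socket between them. Put the red terminal cap in the middle of the charger's top. Leave each thing standing or lying as it was found, and do not shift the yellow tape measure or the amber jar.

Things in the scene. Friction and masses are not known exactly. Their poses are not given: they have to be found in the camera images.
- ratchet: Chrome ratchet lying flat, 140 mm long along its x axis: a knurled grip 17 mm wide and 18 mm high from x = -70 to -8 mm, a thinner neck 11 mm wide (z 2 to 14 mm) from there on, and a round head 30 mm across and 22 mm high at x = +55 mm. 180 g. Origin: middle of its length, on its underside; z up. Best gripped across y at x about -16 mm.
- brush: Green plastic battery terminal brush standing upright: round body 36 mm across and 40 mm high with a brass and copper bristle tuft to 49 mm on top. 60 g. Origin: centre of its underside; z up.
- clip: Blue plastic spring clip lying flat, 70 mm long along x, 27 mm wide at its middle, 31 mm at most, 20 mm high, an orange pad in its jaws. 40 g. Origin: centre of its underside; z up. It may lie either way within its outline.
- socket: Chrome socket standing upright with a dark hole in its top, 27 mm across, 34 mm high, 70 g. Origin: centre of its underside; z up.
- cap: Red plastic terminal cap standing on its 36 mm wide foot (6 mm high), then 31 mm across, 26 mm high, 30 g. Origin: centre of its underside; z up.
- mat: Fixed black rubber mat, 180 mm (its x, away from the robot) by 270 mm (its y, to the left), 3 mm thick, turned a little. Origin: centre of its underside. Yellow outlines: a long one, 44 by 170 mm along y, centred at x = -50, y = 0 mm (robot's side), and behind it three 70 mm squares centred at x = +40, y = -85, 0, +85 mm.
- charger: Fixed grey plastic battery charger, 140 mm (x) by 90 mm (y) by 55 mm high, flat on top; it stands beside the mat, at the left (+y) or the right (-y) end. Origin: centre of its underside; z up.
- case: Fixed small aluminium case, 120 mm (x) by 150 mm (y) by 50 mm high, empty and lined with grey, its lid standing open along its far (+x) rim up to 160 mm above the bench; it stands at the other end of the mat from the charger. Origin: centre of its underside. Only a landmark: nothing goes into it.
- tape: Loose yellow tape measure with a black disc on its sides, 64 mm (x) by 34 mm (y) by 56 mm high. Origin: centre of its underside. To be left alone.
- jar: Loose small amber glass jar with a white cap, 38 mm across, 52 mm high. Origin: centre of its underside. To be left alone.

How it is judged:
At the end, for the whole second after the job is handed in: Ratchet, socket, brush and clip within 15 mm (both mat axes) of the centres of their outlines, ratchet within 0.2 rad of its outline; cap within 15 mm of the charger top's centre; all flat or upright (0.15 rad), resting there, released, still; tape measure and jar never shifted over 20 mm (x of ratchet in the frame of mat between -0.065 and -0.035 m and y of ratchet in the frame of mat between -0.015 and 0.015 m and z of ratchet in the frame of mat between 0 and 0.007 m and x of socket in the frame of mat between 0.025 and 0.055 m and y of socket in the frame of mat between -0.015 and 0.015 m and z of socket in the frame of mat between 0 and 0.007 m and x of cap in the frame of charger between -0.015 and 0.015 m and y of cap in the frame of charger between -0.015 and 0.015 m and z of cap in the frame of charger between 0.052 and 0.059 m and angle between the x axis of ratchet and the y axis of mat, either way round below 0.2 rad and ((y of charger in the frame of mat above 0 m and x of brush in the frame of mat between 0.025 and 0.055 m and y of brush in the frame of mat between 0.07 and 0.1 m and z of brush in the frame of mat between 0 and 0.007 m and x of clip in the frame of mat between 0.025 and 0.055 m and y of clip in the frame of mat between -0.1 and -0.07 m and z of clip in the frame of mat between 0 and 0.007 m) or (y of charger in the frame of mat below 0 m and x of brush in the frame of mat between 0.025 and 0.055 m and y of brush in the frame of mat between -0.1 and -0.07 m and z of brush in the frame of mat between 0 and 0.007 m and x of clip in the frame of mat between 0.025 and 0.055 m and y of clip in the frame of mat between 0.07 and 0.1 m and z of clip in the frame of mat between 0 and 0.007 m)) and angle between each of ratchet, socket, cap, brush, clip's own z axis and vertical below 0.15 rad and linear speed of each of ratchet, socket, cap, brush, clip below 0.02 m/s and angular speed of each of ratchet, socket, cap, brush, clip below 0.3 rad/s); the robot touches nothing.
It fails at once if the tape measure was shifted by more than 20 mm (distance of tape from where it was at the start of the episode above 0.02 m).
It fails at once if the amber jar was shifted by more than 20 mm (distance of jar from where it was at the start of the episode above 0.02 m).
It also fails if it takes over 120 s, if anything falls off the work surface, if the arm or the gripper's body presses on something with over 40 N, if the wrist force passes 120 N, or if a joint passes its speed limit or range.

## Working session

There is one attempt and no reset: what is moved stays moved. The work goes in short steps, Python scripts to look and compute and a shell command to move; the robot and the scene stay as the last step left them, time stands still between calls to the robot, and variables do not carry over. Pictures are saved under pics/ and viewed, at most 14 in all, crops included, and the job is handed in when it is done.

```bash
ls; mkdir -p pics; python3 - <<'E'
from rig import manip
import cv2,numpy as np
for n in("top","scene"):
    d=manip.get_image(n); cv2.imwrite(f"pics/{n}0.png",d["img"][:,:,::-1]); np.savez(f"{n}0.npz",**d)
    print(n,d["camera_matrix"].round(1).tolist(),d["T"].round(3).tolist())
s=manip.get_state();print(s)
E
```

```text
pics
rig.py
steer.py
top [[544.5, 0.0, 287.6], [0.0, 544.5, 212.0], [0.0, 0.0, 1.0]] [[0.026, -0.99, 0.137, 0.347], [-1.0, -0.026, 0.002, 0.012], [0.002, -0.137, -0.991, 1.361], [0.0, 0.0, 0.0, 1.0]]
scene [[424.5, 0.0, 268.4], [0.0, 424.5, 211.4], [0.0, 0.0, 1.0]] [[0.603, 0.474, -0.641, 1.084], [0.797, -0.347, 0.494, -0.459], [0.012, -0.809, -0.588, 0.554], [0.0, 0.0, 0.0, 1.0]]
{'clock': 0.1, 'qpos': array([ 1.11204666e+00,  2.76549257e-01,  1.50600572e+00, -6.66031643e-06,
        1.36070644e+00, -1.20970384e-01]), 'qd': array([-6.75032195e-06, -1.23438458e-03, -4.83093516e-03, -3.83460622e-04,
       -8.69838734e-04,  1.17504775e-03]), 'effort': array([ 3.23886627e-03, -4.17698979e+01, -2.46404582e+01, -7.36100537e-05,
        5.82672888e-03,  1.14568928e-05]), 'position': array([0.1903327 , 0.5420876 , 0.23141655]), 'ee_rot': array([-2.35361428e-04,  1.68087146e-01,  9.85771787e-01, -8.00507129e-04]), 'contact_force': array([ 0.11438608,  0.99751206, -0.09145516]), 'moment': array([ 0.00636543, -0.02968964,  0.00762222]), 'gripper_force': 0.0, 'width': 0.08542958974762924}
```

View pics/top0.png

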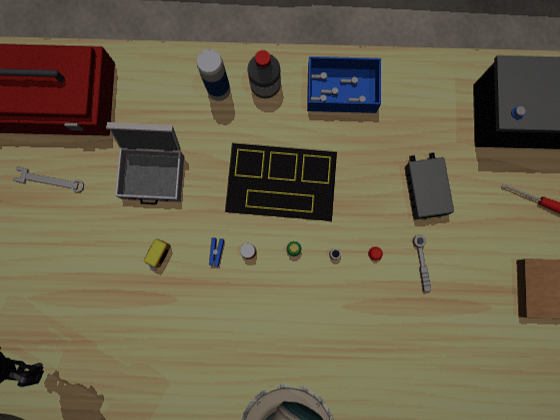

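View pics/scene0.png

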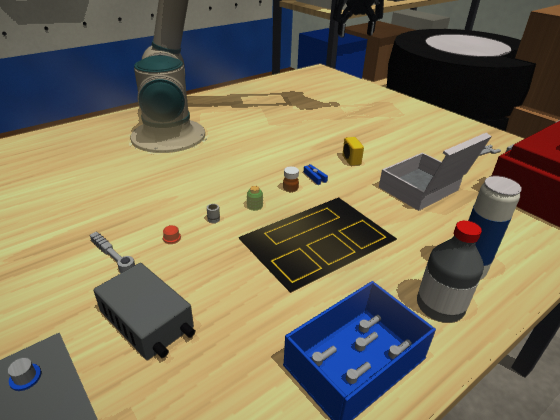

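Top view: charger at right (430,187), case at left (150,172), and the row tape (157,253), clip (216,252), jar (248,251), brush (294,248), socket (335,255), cap (375,254), ratchet (423,263). The mat is at (282,182). Next I measure these.

```bash
cat > h.py <<'E'
import numpy as np,cv2
from rig import manip
def ray(d,uv,z,T=None):
    T=d["T"] if T is None else T
    r=T[:3,:3]@np.linalg.inv(d["camera_matrix"])@np.array([uv[0],uv[1],1.]); o=T[:3,3]
    return (o+r*(z-o[2])/r[2])[:2]
def cents(mask,amin=15):
    n,l,s,c=cv2.connectedComponentsWithStats(mask.astype(np.uint8))
    return sorted([(int(s[i,4]),c[i],s[i,:4],l==i) for i in range(1,n) if s[i,4]>=amin],key=lambda t:-t[0])
E
python3 - <<'E'
from h import *
d=dict(np.load("top0.npz")); im=d["img"]; hsv=cv2.cvtColor(im,cv2.COLOR_RGB2HSV)
H,S,V=[hsv[...,i].astype(int) for i in range(3)]
roi=np.zeros(H.shape,bool); roi[110:300,100:470]=1
def show(n,m,z,k=1):
    for a,c,b,mm in cents(m&roi)[:k]:
        p=ray(d,c,z); r=cv2.minAreaRect(np.argwhere(mm)[:,::-1].astype(np.float32))
        print(n,a,c.round(1),b,"world",p.round(4),"rect",np.round(r[1],1),round(r[2],1))
show("cap",((H<8)|(H>172))&(S>130)&(V>60),.013)
show("brush",(H>35)&(H<85)&(S>80),.02,2)
show("clip",(H>100)&(H<130)&(S>120),.01,3)
low=roi&(S<60); low[:225]=0
show("lowsat",low,.017,6)
mat=roi&(V<45); show("mat",mat,.003,3)
yl=roi.copy(); yl[:140]=0;yl[222:]=0;yl[:,:225]=0;yl[:,340:]=0
show("outl",yl&(H>20)&(H<35)&(S>100)&(V>60),.003,8)
c=im[110:300,90:470]; c=cv2.resize(c,(760,380),interpolation=cv2.INTER_CUBIC); cv2.imwrite("pics/crop1.png",np.clip(c[:,:,::-1]*1.6,0,255).astype(np.uint8))
E
```

```text
cap 147 [375.2 253.2] [368 247  15  14] world [ 0.4371 -0.2053] rect [13.9 12.6] 18.4
brush 114 [293.5 248.5] [287 241  14  15] world [ 0.4429 -0.0027] rect [14. 13.] 90.0
clip 237 [215.6 251.8] [209 238  15  29] world [0.4304 0.1899] rect [11.8 27.5] 9.5
clip 121 [347.9 110.5] [308 110  69   3] world [ 0.8022 -0.1339] rect [ 2. 68.] 90.0
lowsat 412 [422.3 261.8] [413 235  18  57] world [ 0.4187 -0.3205] rect [56.8 12.3] 84.1
lowsat 176 [247.2 250.1] [240 243  15  15] world [0.4361 0.1114] rect [14. 14.] 90.0
lowsat 100 [335.  253.5] [330 248  11  12] world [ 0.4335 -0.1055] rect [11. 10.] 90.0
lowsat 28 [152.1 267.6] [148 265   9   6] world [0.387  0.3433] rect [8.2 3.4] 15.9
lowsat 23 [215.  251.6] [213 248   5   8] world [0.4304 0.1906] rect [3.9 6.9] 33.7
mat 3663 [280.8 185.7] [225 143 112  78] world [0.6023 0.0331] rect [106.4  69. ] 4.9
mat 1081 [144.9 139.3] [111 129  67  22] world [0.714 0.385] rect [67.  18.8] 3.1
mat 876 [279.3 200.6] [247 192  65  19] world [0.5641 0.0359] rect [64.1 13.7] 4.9
outl 324 [279.4 200.5] [245 189  69  24] world [0.5644 0.0356] rect [67.7 18.1] 4.9
outl 188 [282.1 165.9] [268 151  30  30] world [0.6538 0.0312] rect [27.9 27.7] 5.0
outl 188 [315.7 168.4] [301 154  30  30] world [ 0.6496 -0.0544] rect [27.8 27.7] 4.8
outl 184 [249.1 163. ] [234 149  31  29] world [0.659  0.1156] rect [28.  27.9] 5.4
```

View pics/crop1.png

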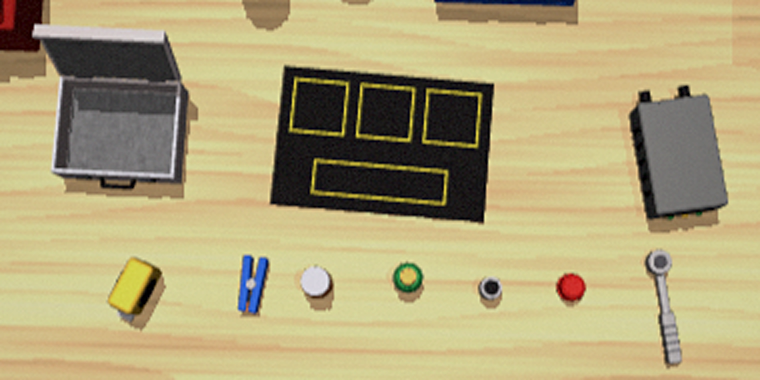

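Crop shows the charger's top corners at about (408,161), (444,157), (453,211), (415,218) and the ratchet head at (419,241), tail at (426,291). The clip leans slightly right at its far end.

```bash
cat >> h.py <<'E'
def go(x,y,z,psi=None):
    "tool-axis shift from here to world target; psi = world angle of tool y"
    from scipy.spatial.transform import Rotation as R
    s=manip.get_state(); q=s["ee_rot"]; M=R.from_quat([q[1],q[2],q[3],q[0]]).as_matrix()
    p0=np.arctan2(M[1,1],M[0,1]); d=M.T@(np.array([x,y,z])-s["position"])
    t=0 if psi is None else (p0-psi+np.pi)%(2*np.pi)-np.pi
    print("shift",d.round(4),"turn",round(t,3),"psi now",round(p0,3),"pos",s["position"].round(4),"q6",s["qpos"][5].round(2))
E
python3 - <<'E'
from h import *
d=dict(np.load("top0.npz"))
c=[(408.5,161.5),(444,157),(453.5,211.5),(415,218)]
P=np.array([ray(d,p,.055) for p in c]);print("charger",P.round(3).tolist(),P.mean(0),[np.linalg.norm(P[i]-P[i-1]).round(3) for i in range(4)])
a=ray(d,(419.2,241.2),.022);b=ray(d,(426.8,291.2),.016);print("ratchet head",a,"tail",b,np.linalg.norm(a-b),np.arctan2(*(a-b)[::-1]))
im=d["img"];hsv=cv2.cvtColor(im,cv2.COLOR_RGB2HSV).astype(int);H,S,V=hsv[...,0],hsv[...,1],hsv[...,2]
m=(H>100)&(H<130)&(S>120);m[:230]=0;m[270:]=0
pts=np.array([ray(d,p,.012) for p in np.argwhere(m)[:,::-1]]);w,v=np.linalg.eigh(np.cov(pts.T));print("clip",pts.mean(0),"axis",np.arctan(v[1,1]/v[0,1]),np.ptp(pts@v,axis=0))
m=S<60;m[:225]=0;m[300:]=0;m[:,:405]=0;m[:,450:]=0
mm=cents(m)[0][3];pts=np.array([ray(d,p,.015) for p in np.argwhere(mm)[:,::-1]]);w,v=np.linalg.eigh(np.cov(pts.T));print("rat axis",np.arctan(v[1,1]/v[0,1]),np.ptp(pts@v,axis=0),"mid",((pts@v).min(0)+(pts@v).max(0))/2@v.T)
# scene view check
e=dict(np.load("scene0.npz"));h2=cv2.cvtColor(e["img"],cv2.COLOR_RGB2HSV).astype(int);H,S,V=h2[...,0],h2[...,1],h2[...,2]
for n,m,r,z in(("cap",((H<8)|(H>172))&(S>130),(150,195,215,255),.012),("brush",(H>35)&(H<85)&(S>70),(240,270,180,215),.018),("socket",S<70,(203,224,200,225),.017),("clip",(H>100)&(H<130)&(S>120),(295,335,160,190),.01)):
    k=np.zeros_like(m);k[r[2]:r[3],r[0]:r[1]]=1
    t=cents(m&k)[0];print(n,t[0],t[1],t[2],ray(e,t[1],z))
E
```

```text
charger [[0.661, -0.279], [0.675, -0.366], [0.54, -0.388], [0.522, -0.294]] [ 0.59960959 -0.33193433] [np.float64(0.14), np.float64(0.088), np.float64(0.136), np.float64(0.095)]
ratchet head [ 0.4689051  -0.31208963] tail [ 0.3473439  -0.33128663] 0.12306766148776342 0.15662690259473122
clip [0.42984706 0.19291391] axis -1.0571977036463633 [0.08666687 0.16211407]
rat axis 0.14995676086244258 [0.03107853 0.13927605] mid [ 0.41635861 -0.32140622]
cap 108 [170.25925926 230.07407407] [163 226  15   9] [ 0.42625957 -0.20503474]
brush 108 [255.15740741 195.10185185] [247 189  16  12] [0.43144372 0.0041684 ]
socket 190 [212.77894737 213.64736842] [207 204  13  19] [ 0.43471648 -0.10922906]
clip 247 [314.90688259 174.14574899] [304 165  24  19] [0.43314375 0.18552167]
```

```bash
python3 -c "
from h import *
go(.4304,.1905,.10,1.42)"
```

```text
shift [-0.343  -0.2519  0.1318] turn -0.187 psi now 1.233 pos [0.1903 0.5421 0.2314] q6 -0.12
```

```bash
echo '[[[-0.03, -0.022, 0, 0], [-0.03, -0.022, 0, 0], [-0.03, -0.022, 0, 0], [-0.03, -0.022, 0, 0], [-0.03, -0.022, 0.01, 0]]]' | python3 steer.py .055 30
echo '[[[-0.03, -0.022, 0.02, 0], [-0.03, -0.022, 0.02, 0], [-0.03, -0.022, 0.02, 0], [-0.03, -0.022, 0.02, 0], [-0.03, -0.022, 0.02, 0]]]' | python3 steer.py
echo '[[[-0.03, -0.022, 0.01, 0], [0, 0, 0, -0.0935], [0, 0, 0, -0.0935], [0, 0, 0, 0], [0, 0, 0, 0]]]' | python3 steer.py
python3 -c "
from h import *
go(.4304,.1905,.026,1.42)
d=manip.get_image('wrist');cv2.imwrite('pics/w1.png',d['img'][:,:,::-1]);print(d['hand_eye'].round(3))"
```

```text
clock: 0.52
position: [0.2969, 0.3884, 0.2234]
ee_rot: [0.001, 0.168, 0.986, 0.001]
contact_force: [0.9, -0.0, -0.5]
width: 0.0547
gripper_force: 0.0
clock: 0.93
position: [0.3997, 0.236, 0.1227]
ee_rot: [0.0, 0.168, 0.986, 0.0]
contact_force: [1.3, 0.8, 0.2]
width: 0.0552
gripper_force: 0.0
clock: 1.35
position: [0.4202, 0.2067, 0.1133]
ee_rot: [-0.0, 0.077, 0.997, -0.0]
contact_force: [-0.4, -0.9, 0.2]
width: 0.0548
gripper_force: 0.0
shift [-0.0126 -0.0144  0.0873] turn -0.003 psi now 1.417 pos [0.4202 0.2067 0.1133] q6 -1.11
[[ 0.    -0.95  -0.313  0.08 ]
 [ 1.     0.     0.     0.   ]
 [-0.    -0.313  0.95  -0.14 ]
 [ 0.     0.     0.     1.   ]]
```

View pics/w1.png

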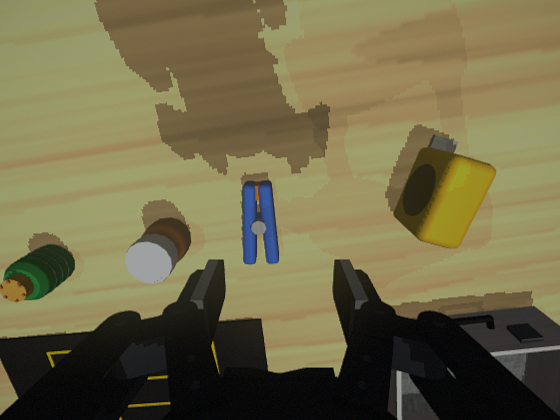

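The wrist view shows the clip aligned with the jaws, centre about (260,224), ends at rows 181 and 264. I cross-check its position by ray.

```bash
cat >> h.py <<'E'
def wrist():
    from scipy.spatial.transform import Rotation as R
    s=manip.get_state(); q=s["ee_rot"]; d=manip.get_image("wrist"); B=np.eye(4)
    B[:3,:3]=R.from_quat([q[1],q[2],q[3],q[0]]).as_matrix(); B[:3,3]=s["position"]; d["T"]=B@d["hand_eye"]; return d
E
python3 -c "
from h import *
d=wrist()
for p in((260,224),(260,181),(261,264)): print(ray(d,p,.012))
a=ray(d,(258,181),.012)-ray(d,(261,264),.012);print(np.hypot(*a))
go(.4304,.1905,.026,1.42)"
```

```text
[0.4297905  0.18977822]
[0.39362813 0.19603321]
[0.46672034 0.18427645]
0.07403759018122409
shift [-0.0127 -0.015   0.0876] turn -0.001 psi now 1.419 pos [0.4201 0.2072 0.1136] q6 -1.11
```

```bash
echo '[[[-0.0127, -0.015, 0.02, 0], [0, 0, 0.03, 0], [0, 0, 0.025, 0], [0, 0, 0.012, 0], [0, 0, 0, 0]]]' | python3 steer.py
echo '[[[0, 0, 0, 0], [0, 0, 0, 0]]]' | python3 steer.py 
python3 -c "
from h import *
go(.4300,.1900,.026,1.42)"
```

```text
clock: 1.87
position: [0.4281, 0.19, 0.0243]
ee_rot: [-0.003, 0.075, 0.997, -0.001]
contact_force: [-0.3, -0.4, -0.2]
width: 0.0549
gripper_force: 0.0
clock: 2.03
position: [0.4313, 0.1908, 0.0274]
ee_rot: [0.001, 0.075, 0.997, 0.0]
contact_force: [0.3, 0.1, 0.5]
width: 0.0552
gripper_force: 0.0
shift [ 0.0012 -0.001   0.0014] turn 0.0 psi now 1.42 pos [0.4313 0.1908 0.0274] q6 -1.15
```

```bash
echo '[[[0, 0, 0.001, 0], [0, 0, 0, 0], [0, 0, 0, 0], [0, 0, 0, 0], [0, 0, 0, 0]]]' | python3 steer.py 0 35
echo '[[[0, 0, 0, 0], [0, 0, -0.02, 0], [0, 0, -0.03, 0], [0, 0, -0.03, 0], [0, 0, 0, 0]]]' | python3 steer.py
echo '[[[0, 0, 0, 0]]]' | python3 steer.py
python3 -c "
from h import *
go(.659,.1156,.107,1.516)"
```

```text
clock: 2.45
position: [0.4308, 0.1903, 0.0259]
ee_rot: [0.0, 0.075, 0.997, 0.0]
contact_force: [0.9, 0.1, -0.3]
width: 0.0003
gripper_force: 0.0
clock: 2.87
position: [0.4344, 0.1913, 0.1105]
ee_rot: [0.005, 0.075, 0.997, 0.002]
contact_force: [0.4, 0.9, 1.3]
width: -0.0003
gripper_force: 0.0
clock: 2.95
position: [0.432, 0.1906, 0.1071]
ee_rot: [0.002, 0.075, 0.997, 0.001]
contact_force: [-1.0, 0.2, -0.3]
width: -0.0001
gripper_force: 0.0
shift [-0.2357 -0.04    0.001 ] turn -0.096 psi now 1.42 pos [0.432  0.1906 0.1071] q6 -1.15
```

```bash
python3 -c "
from h import *
d=wrist();cv2.imwrite('pics/w2.png',d['img'][:,:,::-1])"
```

```text
(no output)
```

View pics/w2.png

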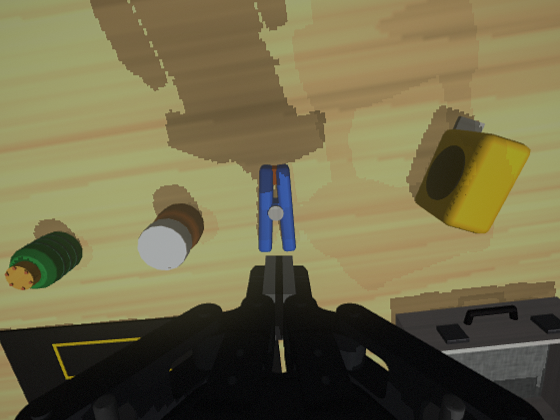

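The clip now shows at (276,212), still lying, and the jaws are shut empty. I measure where it is now.

```bash
python3 -c "
from h import *
d=wrist()
for p in((276,212),(275,166),(277,251)): print(ray(d,p,.012))
t=manip.get_image('top');h=cv2.cvtColor(t['img'],cv2.COLOR_RGB2HSV).astype(int)
m=(h[...,0]>100)&(h[...,0]<130)&(h[...,1]>120);m[:230]=0;m[290:]=0
for k in cents(m)[:3]: print(k[:3],ray(t,k[1],.01))
print(d['camera_matrix'])
# project fingertip
q=np.linalg.inv(d['hand_eye'])@np.array([0,0,.022,1]);u=d['camera_matrix']@q[:3];print(u/u[2])
"
```

```text
[0.42945498 0.18824728]
[0.39281933 0.19313232]
[0.46348904 0.18383704]
(25, array([220.96, 241.2 ]), array([219, 239,   5,   6], dtype=int32)) [0.45693169 0.17783902]
(15, array([218.86666667, 257.26666667]), array([218, 255,   3,   7], dtype=int32)) [0.416965   0.18129811]
[[309.21797302   0.         278.66900531]
 [  0.         309.21797302 209.84294286]
 [  0.           0.           1.        ]]
[278.61057279 253.19075943   1.        ]
```

```bash
echo '[[[0.002, -0.002, 0, 0], [0, 0, 0, 0], [0, 0, 0.03, 0], [0, 0, 0.03, 0], [0, 0, 0.021, 0]]]' | python3 steer.py .05
echo '[[[0, 0, 0, 0], [0, 0, 0, 0]]]' | python3 steer.py 
python3 -c "
from h import *
go(.4295,.1885,.0245,1.42)"
echo '[[[0, 0, 0, 0], [0, 0, 0, 0], [0, 0, 0, 0]]]' | python3 steer.py .028 20
python3 -c "
from h import *
d=wrist();cv2.imwrite('pics/w3.png',d['img'][:,:,::-1])"
```

```text
clock: 3.52
position: [0.427, 0.1881, 0.0225]
ee_rot: [-0.001, 0.075, 0.997, -0.0]
contact_force: [-0.2, -0.2, 0.2]
width: 0.05
gripper_force: 0.0
clock: 3.68
position: [0.4271, 0.1881, 0.0234]
ee_rot: [-0.002, 0.075, 0.997, -0.001]
contact_force: [-0.2, 0.0, 0.6]
width: 0.0504
gripper_force: 0.0
shift [-0.0023  0.0007 -0.0011] turn -0.0 psi now 1.42 pos [0.4271 0.1881 0.0234] q6 -1.15
clock: 3.93
position: [0.4295, 0.1888, 0.0258]
ee_rot: [0.001, 0.075, 0.997, 0.001]
contact_force: [0.6, -0.6, 1.6]
width: 0.0282
gripper_force: 0.0
```

View pics/w3.png

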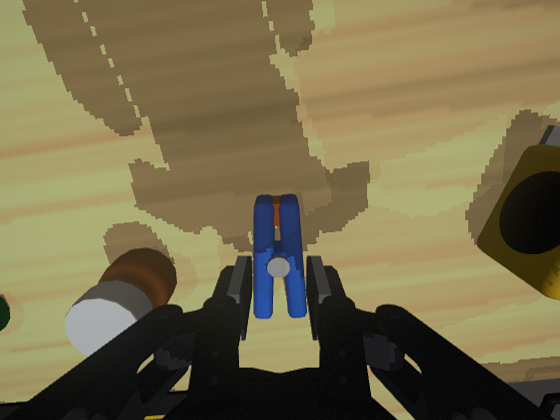

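The pads straddle the clip well, its pivot at (279,267) between them. I lower 2 mm and close in stages.

```bash
echo '[[[0, 0, 0.002, 0], [0, 0, 0, 0], [0, 0, 0, 0]]]' | python3 steer.py .024 20
echo '[[[0, 0, 0, 0], [0, 0, 0, 0], [0, 0, 0, 0]]]' | python3 steer.py .020 20
echo '[[[0, 0, 0, 0], [0, 0, 0, 0], [0, 0, 0, 0]]]' | python3 steer.py .014 20
```

```text
clock: 4.23
position: [0.4284, 0.1885, 0.0228]
ee_rot: [0.0, 0.075, 0.997, 0.0]
contact_force: [-0.1, 0.6, -0.5]
width: 0.0238
gripper_force: 0.0
clock: 4.48
position: [0.4283, 0.1885, 0.0226]
ee_rot: [0.0, 0.075, 0.997, 0.0]
contact_force: [-0.7, -0.1, 0.4]
width: 0.0204
gripper_force: 0.0
clock: 4.73
position: [0.4283, 0.1885, 0.0225]
ee_rot: [-0.0, 0.075, 0.997, 0.0]
contact_force: [0.2, -0.1, -0.9]
width: 0.014
gripper_force: 0.0
```

```bash
python3 -c "
from h import *
d=wrist();a=d['img'][150:400,130:430]
s=manip.get_image('scene')['img'][120:220,250:380]
cv2.imwrite('pics/w4.png',np.hstack([a,cv2.resize(s,(325,250))])[:,:,::-1])"
```

```text
(no output)
```

View pics/w4.png

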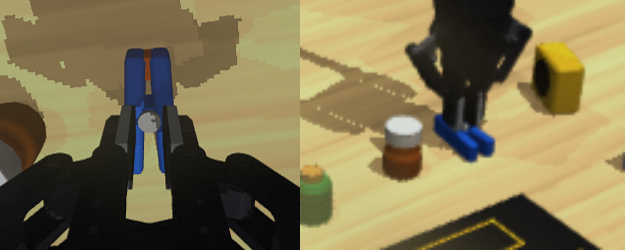

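The pads seem to overlap the clip without any contact force; I probe downward gently to find the true tip height.

```bash
for i in 1; do echo '[[[0, 0, 0.002, 0], [0, 0, 0, 0], [0, 0, 0, 0]]]' | python3 steer.py;echo '[[[0, 0, 0.002, 0], [0, 0, 0, 0], [0, 0, 0, 0]]]' | python3 steer.py; echo '[[[0, 0, 0.002, 0], [0, 0, 0, 0], [0, 0, 0, 0]]]' | python3 steer.py; done | grep -E "pos|contact|grip"
python3 -c "
from h import *
s=manip.get_image('scene')['img'][110:200,270:380]
cv2.imwrite('pics/w5.png',cv2.resize(s,None,fx=6,fy=6,interpolation=2)[:,:,::-1])"
```

```text
position: [0.4286, 0.1886, 0.0212]
contact_force: [-1.6, -0.7, 6.3]
gripper_force: 3.4
position: [0.4287, 0.1886, 0.0211]
contact_force: [-4.4, -1.6, 25.8]
gripper_force: 12.6
position: [0.4287, 0.1887, 0.021]
contact_force: [-8.8, -3.2, 43.3]
gripper_force: 21.8
```

View pics/w5.png

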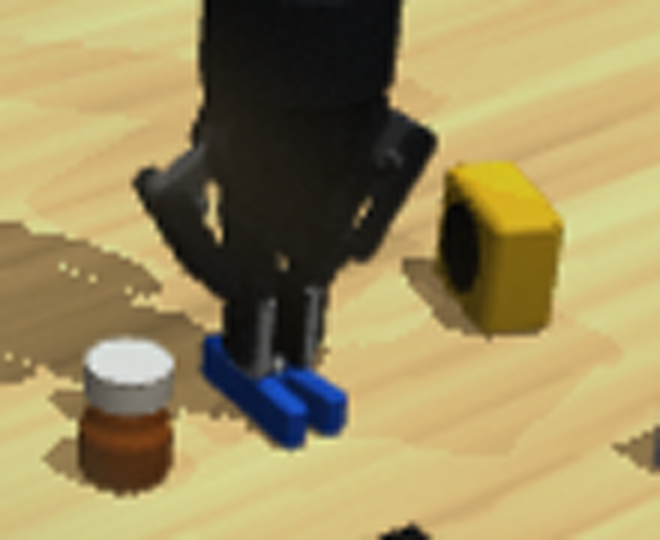

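Tips touched the bench at TCP z 0.021, so the height is right, yet the pads pass into the arms at mid-length (picture: fingers sunk in the blue arms). I'll back off and try the solid jaw end (orange pad, nearer the robot).

```bash
echo '[[[0, 0, -0.005, 0], [0, 0, -0.02, 0], [0, 0, -0.025, 0], [0, 0, 0, 0], [0, 0, 0, 0]]]' | python3 steer.py .045
python3 -c "
from h import *
d=wrist();h=cv2.cvtColor(d['img'],cv2.COLOR_RGB2HSV).astype(int)
m=(h[...,0]>100)&(h[...,0]<130)&(h[...,1]>120)
k=cents(m)[0];P=np.argwhere(k[3])[:,::-1];c,s,a=cv2.minAreaRect(P.astype(np.float32));print(k[:3],'rect',c,s,a,ray(d,c,.012))
bp=cv2.boxPoints((c,s,a));print([ray(d,p,.012).round(4).tolist() for p in bp])
go(.4295-.02,.1885+.003,.024,1.42)"
```

```text
clock: 6.05
position: [0.4294, 0.1888, 0.0676]
ee_rot: [0.002, 0.075, 0.997, 0.001]
contact_force: [0.0, 0.3, -0.1]
width: 0.0448
gripper_force: 0.0
(2750, array([278.03818182, 230.39090909]), array([259, 184,  42,  96], dtype=int32)) rect (279.5, 231.5) (95.0, 41.0) 90.0 [0.4299073  0.18941858]
[[0.395, 0.1812], [0.399, 0.2075], [0.4686, 0.1985], [0.4642, 0.1693]]
shift [0.0191 0.0001 0.0426] turn 0.0 psi now 1.42 pos [0.4284 0.1885 0.0666] q6 -1.15
```

```bash
echo '[[[0.019, 0, 0.01, 0], [0, 0, 0.02, 0], [0, 0, 0.0125, 0], [0, 0, 0, 0], [0, 0, 0, 0]]]' | python3 steer.py 
echo '[[[0, 0, 0, 0], [0, 0, 0, 0], [0, 0, 0, 0], [0, 0, 0, 0], [0, 0, 0, 0]]]' | python3 steer.py .015 25
```

```text
clock: 6.52
position: [0.4083, 0.191, 0.0228]
ee_rot: [-0.002, 0.075, 0.997, -0.001]
contact_force: [0.1, -0.1, 0.7]
width: 0.0452
gripper_force: 0.0
clock: 6.93
position: [0.4099, 0.1915, 0.0245]
ee_rot: [0.0, 0.075, 0.997, 0.0]
contact_force: [-0.0, -0.1, -0.3]
width: 0.0154
gripper_force: 0.0
```

```bash
echo '[[[0, 0, 0, 0], [0, 0, 0, 0], [0, 0, 0, 0]]]' | python3 steer.py 0 25
echo '[[[0, 0, -0.02, 0], [0, 0, -0.01, 0], [0, 0, 0, 0], [0, 0, 0, 0]]]' | python3 steer.py
echo '[[[-0.019, 0, 0, 0], [0, 0, 0, 0], [0, 0, 0.01, 0], [0, 0, 0.005, 0], [0, 0, 0, 0]]]' | python3 steer.py
echo '[[[0, 0, 0.005, 0], [0, 0, 0, 0], [0, 0, 0, 0]]]' | python3 steer.py
```

```text
clock: 7.18
position: [0.4096, 0.1914, 0.0242]
ee_rot: [0.0, 0.075, 0.997, 0.0]
contact_force: [0.5, -0.2, -0.1]
width: 0.0001
gripper_force: 0.0
clock: 7.52
position: [0.4099, 0.1915, 0.0543]
ee_rot: [0.001, 0.075, 0.997, 0.0]
contact_force: [0.6, -0.6, 0.7]
width: 0.0001
gripper_force: 0.0
clock: 7.93
position: [0.4264, 0.1881, 0.0375]
ee_rot: [-0.002, 0.075, 0.997, -0.001]
contact_force: [-0.1, -0.5, -0.3]
width: -0.0001
gripper_force: 0.0
clock: 8.18
position: [0.4279, 0.1885, 0.0338]
ee_rot: [-0.0, 0.075, 0.997, -0.0]
contact_force: [0.2, 1.4, -0.0]
width: -0.0001
gripper_force: 0.0
```

The shut fingers go down into the clip with no contact at all: the gripper doesn't seem to collide with the clip. I'll do the other items first and come back to it.

```bash
echo '[[[0, 0, -0.04, 0], [0, 0, -0.04, 0], [0, 0, 0, -0.096], [0, -0.04, 0, 0], [0, -0.04, 0, 0]]]' | python3 steer.py .06 
echo '[[[0, -0.04, 0, 0], [0, -0.04, 0, 0], [0, -0.03, 0, 0], [0, 0, 0, 0], [0, 0, 0, 0]]]' | python3 steer.py
python3 -c "
from h import *
d=wrist();h=cv2.cvtColor(d['img'],cv2.COLOR_RGB2HSV).astype(int)
m=(h[...,0]>35)&(h[...,0]<85)&(h[...,1]>80)&(h[...,2]>25)
for k in cents(m)[:2]: print(k[:3],ray(d,k[1],.02))
go(.4415,-.0027,.028,1.516)
cv2.imwrite('pics/w6.png',d['img'][:,:,::-1])"
```

```text
clock: 8.6
position: [0.4249, 0.1093, 0.1154]
ee_rot: [0.002, 0.025, 1.0, 0.0]
contact_force: [0.6, -0.3, -0.5]
width: 0.0594
gripper_force: 0.0
clock: 9.02
position: [0.418, -0.0024, 0.1144]
ee_rot: [0.0, 0.029, 1.0, 0.0]
contact_force: [-0.6, -0.2, -0.4]
width: 0.06
gripper_force: 0.0
(1347, array([277.97104677, 234.36302895]), array([256, 213,  45,  53], dtype=int32)) [ 0.43666973 -0.00410501]
shift [-0.0236 -0.      0.0863] turn -0.002 psi now 1.514 pos [ 0.4179 -0.0014  0.1143] q6 -1.69
```

View pics/w6.png

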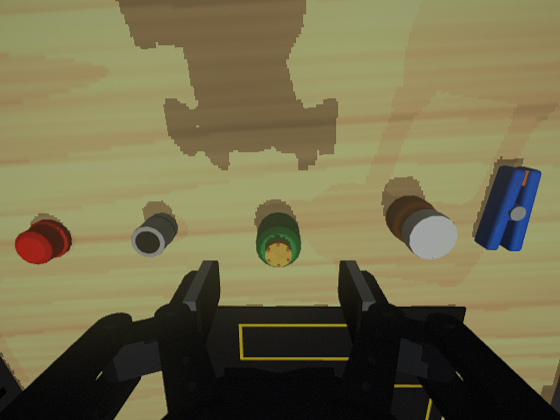

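The brush is centred between the jaws at (278,233), with socket (155,235) and cap (42,242) to the left.

```bash
echo '[[[-0.0225, 0, 0, 0], [0, 0, 0.03, 0], [0, 0, 0.035, 0], [0, 0, 0.02, 0], [0, 0, 0, 0]]]' | python3 steer.py
echo '[[[0, 0, 0, 0], [0, 0, 0, 0], [0, 0, 0, 0], [0, 0, 0, 0], [0, 0, 0, 0]]]' | python3 steer.py 0 30
python3 -c "
from h import *
go(.6496,-.0544,.11,1.516)"
```

```text
clock: 9.48
position: [0.437, -0.0003, 0.0258]
ee_rot: [-0.004, 0.026, 1.0, 0.001]
contact_force: [-0.6, 0.5, -0.4]
width: 0.0603
gripper_force: 0.0
clock: 9.9
position: [0.4416, -0.0023, 0.0303]
ee_rot: [0.002, 0.027, 1.0, -0.0]
contact_force: [0.5, 2.0, 3.8]
width: 0.0333
gripper_force: 30.3
shift [-0.2108 -0.0406 -0.079 ] turn -0.0 psi now 1.516 pos [ 0.4416 -0.0023  0.0303] q6 -1.68
```

```bash
echo '[[[0, 0, -0.02, 0], [0, 0, -0.03, 0], [0, 0, -0.03, 0], [-0.04, -0.008, 0, 0], [-0.04, -0.008, 0, 0]]]' | python3 steer.py
echo '[[[-0.04, -0.008, 0, 0], [-0.04, -0.008, 0, 0], [-0.04, -0.008, 0, 0], [-0.01, 0, 0, 0], [0, 0, 0, 0]]]' | python3 steer.py
echo '[[[0, 0, 0, 0]]]' | python3 steer.py
python3 -c "
from h import *
go(.6496,-.0544,.0343,1.516)"
```

```text
clock: 10.32
position: [0.5201, -0.0228, 0.1127]
ee_rot: [0.003, 0.027, 1.0, -0.0]
contact_force: [1.1, -1.1, 0.0]
width: 0.0335
gripper_force: 30.1
clock: 10.73
position: [0.6514, -0.055, 0.1089]
ee_rot: [0.002, 0.028, 1.0, -0.0]
contact_force: [-0.8, -0.1, -0.8]
width: 0.0332
gripper_force: 30.1
clock: 10.82
position: [0.6472, -0.0539, 0.1086]
ee_rot: [-0.001, 0.028, 1.0, 0.0]
contact_force: [-0.6, 0.8, -1.0]
width: 0.0331
gripper_force: 30.1
shift [-0.0025 -0.0004  0.0743] turn -0.0 psi now 1.516 pos [ 0.6472 -0.0539  0.1086] q6 -1.71
```

```bash
echo '[[[-0.0025, 0, 0.03, 0], [0, 0, 0.03, 0], [0, 0, 0.011, 0], [0, 0, 0, 0], [0, 0, 0, 0]]]' | python3 steer.py
echo '[[[0, 0, 0.002, 0], [0, 0, 0, 0], [0, 0, 0, 0]]]' | python3 steer.py
```

```text
clock: 11.23
position: [0.6492, -0.0537, 0.0384]
ee_rot: [-0.001, 0.027, 1.0, 0.0]
contact_force: [0.6, -1.0, -1.1]
width: 0.0335
gripper_force: 30.1
clock: 11.48
position: [0.6512, -0.0541, 0.0376]
ee_rot: [0.001, 0.027, 1.0, -0.0]
contact_force: [0.5, -0.5, -1.0]
width: 0.0331
gripper_force: 30.1
```

```bash
echo '[[[0, 0, 0.003, 0], [0, 0, 0, 0], [0, 0, 0, 0]]]' | python3 steer.py | grep -E "posi|cont"
echo '[[[0, 0, 0.001, 0], [0, 0, 0, 0], [0, 0, 0, 0]]]' | python3 steer.py| grep -E "posi|cont"
```

```text
position: [0.6507, -0.0541, 0.0334]
contact_force: [0.5, -0.4, 0.6]
position: [0.6508, -0.0541, 0.0334]
contact_force: [-1.7, -0.0, 6.7]
```

```bash
echo '[[[0, 0, 0, 0], [0, 0, 0, 0], [0, 0, -0.03, 0], [0, 0, -0.03, 0], [0, 0, -0.03, 0]]]' | python3 steer.py .055
python3 -c "
from h import *
go(.432,-.1065,.11,1.516)"
```

```text
clock: 12.4
position: [0.6497, -0.0539, 0.122]
ee_rot: [-0.001, 0.027, 1.0, 0.0]
contact_force: [0.6, 0.2, 0.2]
width: 0.055
gripper_force: 0.0
shift [ 0.2145 -0.0644  0.0125] turn -0.0 psi now 1.516 pos [ 0.6497 -0.0539  0.122 ] q6 -1.71
```

```bash
echo '[[[0.04, -0.01, 0.002, 0], [0.04, -0.01, 0.002, 0], [0.04, -0.01, 0.002, 0], [0.04, -0.01, 0.002, 0], [0.04, -0.01, 0.002, 0]]]' | python3 steer.py
echo '[[[0.03, -0.0144, 0, 0], [0, 0, 0, 0], [0, 0, 0, 0]]]' | python3 steer.py
python3 -c "
from h import *
d=wrist();h=cv2.cvtColor(d['img'],cv2.COLOR_RGB2HSV).astype(int)
m=(h[...,1]<70);m[280:]=0
for k in cents(m,200)[:2]: print(k[:3],ray(d,k[1],.017))
m=((h[...,0]<8)|(h[...,0]>172))&(h[...,1]>130);m[280:]=0
for k in cents(m,200)[:2]: print('cap',k[:3],ray(d,k[1],.013))
go(.432,-.1065,.028,1.516)"
```

```text
clock: 12.82
position: [0.4459, -0.093, 0.1117]
ee_rot: [-0.0, 0.027, 1.0, -0.0]
contact_force: [0.7, -1.4, 1.3]
width: 0.0551
gripper_force: 0.0
clock: 13.07
position: [0.4158, -0.1059, 0.1122]
ee_rot: [0.0, 0.029, 1.0, 0.0]
contact_force: [1.2, 0.8, -0.5]
width: 0.055
gripper_force: 0.0
(3044, array([ 26.08804205, 225.41852825]), array([  0, 143,  72, 137], dtype=int32)) [ 0.41519505 -0.31198795]
(825, array([279.43393939, 229.58909091]), array([263, 210,  34,  45], dtype=int32)) [ 0.43054266 -0.10612007]
cap (1118, array([158.5       , 241.97495528]), array([138, 218,  46,  43], dtype=int32)) [ 0.43759163 -0.2087049 ]
shift [-0.0142  0.0004  0.0844] turn -0.001 psi now 1.515 pos [ 0.4176 -0.1061  0.1124] q6 -1.93
```

```bash
echo '[[[-0.0142, 0, 0, 0], [0, 0, 0.03, 0], [0, 0, 0.03, 0], [0, 0, 0.024, 0], [0, 0, 0, 0]]]' | python3 steer.py
echo '[[[0, 0, 0, 0], [0, 0, 0, 0], [0, 0, 0, 0], [0, 0, 0, 0], [0, 0, 0, 0]]]' | python3 steer.py 0 35
python3 -c "
from h import *
go(.6538,.0312,.11,1.516)"
echo '[[[0, 0, -0.02, 0], [0, 0, -0.03, 0], [0, 0, -0.03, 0], [0, 0, 0, 0]]]' | python3 steer.py
```

```text
clock: 13.53
position: [0.4301, -0.1052, 0.0244]
ee_rot: [-0.004, 0.027, 1.0, 0.002]
contact_force: [-0.3, -0.3, -1.2]
width: 0.055
gripper_force: 0.0
clock: 13.95
position: [0.4326, -0.1069, 0.0293]
ee_rot: [0.002, 0.027, 1.0, -0.001]
contact_force: [0.4, 0.4, 2.5]
width: 0.0243
gripper_force: 34.5
shift [-0.2135  0.15   -0.0802] turn 0.0 psi now 1.516 pos [ 0.4326 -0.1069  0.0293] q6 -1.91
clock: 14.28
position: [0.4352, -0.1081, 0.1135]
ee_rot: [0.006, 0.027, 1.0, -0.002]
contact_force: [1.8, -1.5, 0.7]
width: 0.0244
gripper_force: 34.5
```

```bash
echo '[[[-0.0305, 0.0214, 0, 0], [-0.0305, 0.0214, 0, 0], [-0.0305, 0.0214, 0, 0], [-0.0305, 0.0214, 0, 0], [-0.0305, 0.0214, 0, 0]]]' | python3 steer.py
echo '[[[-0.0305, 0.0214, 0, 0], [-0.0305, 0.0214, 0, 0], [0, 0, 0, 0], [0, 0, 0, 0]]]' | python3 steer.py
python3 -c "
from h import *
go(.6538,.0312,.0345,1.516)"
```

```text
clock: 14.7
position: [0.5906, -0.0069, 0.1082]
ee_rot: [0.0, 0.027, 1.0, -0.0]
contact_force: [1.0, -0.7, -0.5]
width: 0.0247
gripper_force: 34.5
clock: 15.03
position: [0.6539, 0.0325, 0.1073]
ee_rot: [0.0, 0.026, 1.0, 0.0]
contact_force: [-0.6, 0.4, -0.6]
width: 0.0246
gripper_force: 34.6
shift [ 0.     -0.0013  0.0728] turn 0.002 psi now 1.518 pos [0.6539 0.0325 0.1073] q6 -1.57
```

```bash
echo '[[[0, -0.0013, 0.03, 0], [0, 0, 0.03, 0], [0, 0, 0.010, 0], [0, 0, 0, 0], [0, 0, 0, 0]]]' | python3 steer.py | grep -E "posi|cont"
echo '[[[0, 0, 0.003, 0], [0, 0, 0, 0], [0, 0, 0, 0]]]' | python3 steer.py | grep -E "posi|cont"
echo '[[[0, 0, 0.001, 0], [0, 0, 0, 0], [0, 0, 0, 0]]]' | python3 steer.py| grep -E "posi|cont"
```

```text
position: [0.652, 0.0296, 0.0382]
contact_force: [1.1, -0.8, -0.3]
position: [0.6535, 0.0299, 0.0365]
contact_force: [0.1, -0.3, -0.8]
position: [0.6529, 0.0301, 0.0344]
contact_force: [0.2, -0.4, -0.3]
```

```bash
echo '[[[0, 0, 0.002, 0], [0, 0, 0, 0], [0, 0, 0, 0]]]' | python3 steer.py | grep -E "posi|cont"
echo '[[[0, 0, 0.001, 0], [0, 0, 0, 0], [0, 0, 0, 0]]]' | python3 steer.py| grep -E "posi|cont"
```

```text
position: [0.653, 0.0302, 0.0323]
contact_force: [0.5, 0.3, 1.3]
position: [0.6533, 0.0302, 0.0322]
contact_force: [-1.0, 0.3, 5.5]
```

```bash
echo '[[[0, 0, 0, 0], [0, 0, 0, 0], [0, 0, -0.03, 0], [0, 0, -0.03, 0], [0, 0, -0.03, 0]]]' | python3 steer.py .055
python3 -c "
from h import *
go(.4375,-.207,.11,1.516)"
```

```text
clock: 16.87
position: [0.6518, 0.0301, 0.1208]
ee_rot: [-0.001, 0.027, 1.0, 0.0]
contact_force: [0.4, -0.2, 1.4]
width: 0.055
gripper_force: 0.0
shift [ 0.201  -0.2485  0.0114] turn -0.0 psi now 1.516 pos [0.6518 0.0301 0.1208] q6 -1.58
```

```bash
echo '[[[0.0251, -0.0311, 0, 0], [0.0251, -0.0311, 0, 0], [0.0251, -0.0311, 0, 0], [0.0251, -0.0311, 0, 0], [0.0251, -0.0311, 0, 0]]]' | python3 steer.py
echo '[[[0.0251, -0.0311, 0, 0], [0.0251, -0.0311, 0, 0], [0.0251, -0.0311, 0, 0], [0, 0, 0, 0], [0, 0, 0, 0]]]' | python3 steer.py
python3 -c "
from h import *
d=wrist();h=cv2.cvtColor(d['img'],cv2.COLOR_RGB2HSV).astype(int)
m=((h[...,0]<8)|(h[...,0]>172))&(h[...,1]>130)
for k in cents(m,200)[:2]: print('cap',k[:3],ray(d,k[1],.013))
go(.4375,-.207,.030,1.516)"
```

```text
clock: 17.28
position: [0.5172, -0.1191, 0.1207]
ee_rot: [-0.0, 0.027, 1.0, -0.0]
contact_force: [1.1, -0.7, 0.4]
width: 0.055
gripper_force: 0.0
clock: 17.7
position: [0.4372, -0.2086, 0.1209]
ee_rot: [-0.0, 0.03, 1.0, 0.0]
contact_force: [0.3, 1.0, -1.1]
width: 0.0549
gripper_force: 0.0
cap (1135, array([279.79295154, 206.9876652 ]), array([260, 184,  40,  43], dtype=int32)) [ 0.43658764 -0.20762963]
shift [0.0008 0.0007 0.0909] turn -0.003 psi now 1.513 pos [ 0.4383 -0.2078  0.1209] q6 -2.1
```

```bash
echo '[[[0.001, 0, 0.03, 0], [0, 0, 0.03, 0], [0, 0, 0.02, 0], [0, 0, 0.01, 0], [0, 0, 0, 0]]]' | python3 steer.py
echo '[[[0, 0, 0, 0], [0, 0, 0, 0], [0, 0, 0, 0], [0, 0, 0, 0], [0, 0, 0, 0]]]' | python3 steer.py 0 30
echo '[[[0, 0, -0.03, 0], [0, 0, -0.04, 0], [0, 0, -0.04, 0], [0, 0, 0, 0], [0, 0, 0, 0]]]' | python3 steer.py
python3 -c "
from h import *
go(.600,-.332,.12,1.516)"
```

```text
clock: 18.17
position: [0.4369, -0.2048, 0.0285]
ee_rot: [-0.002, 0.026, 1.0, 0.002]
contact_force: [0.6, 0.6, 0.5]
width: 0.0548
gripper_force: 0.0
clock: 18.58
position: [0.4382, -0.2075, 0.0318]
ee_rot: [0.001, 0.027, 1.0, -0.0]
contact_force: [1.3, 0.1, -0.3]
width: -0.0
gripper_force: 0.0
clock: 19.0
position: [0.4392, -0.2085, 0.1441]
ee_rot: [0.003, 0.027, 1.0, -0.002]
contact_force: [-0.2, -0.5, -0.6]
width: -0.0
gripper_force: 0.0
shift [-0.1672 -0.1144  0.0255] turn -0.0 psi now 1.516 pos [ 0.4392 -0.2085  0.1441] q6 -2.1
```

The jaws missed the cap too, though brush and socket (taller) were held. All misses fit pads reaching far less below the TCP than stated; I'll go lower in small steps, watching the force.

```bash
echo '[[[0, 0, 0.03, 0], [0, 0, 0.03, 0], [0, 0, 0.03, 0], [0, 0, 0.02, 0], [0, 0, 0, 0]]]' | python3 steer.py .055 | grep -E "posi|cont|wid"
echo '[[[0, 0, 0.004, 0], [0, 0, 0, 0], [0, 0, 0, 0]]]' | python3 steer.py | grep -E "posi|cont"
echo '[[[0, 0, 0.003, 0], [0, 0, 0, 0], [0, 0, 0, 0]]]' | python3 steer.py | grep -E "posi|cont"
echo '[[[0, 0, 0.002, 0], [0, 0, 0, 0], [0, 0, 0, 0]]]' | python3 steer.py | grep -E "posi|cont"
python3 -c "
from h import *
go(.437,-.2075,.02,1.516)
d=wrist();cv2.imwrite('pics/w7.png',d['img'][:,:,::-1])"
```

```text
position: [0.4334, -0.2047, 0.0265]
contact_force: [-0.6, 0.4, -0.2]
width: 0.0552
position: [0.4383, -0.2078, 0.0278]
contact_force: [0.3, 0.6, -0.3]
position: [0.4379, -0.2075, 0.0246]
contact_force: [0.1, -0.6, -0.4]
position: [0.4375, -0.2073, 0.0221]
contact_force: [-0.2, 0.1, -0.7]
shift [ 0.0005 -0.0003  0.0021] turn 0.0 psi now 1.516 pos [ 0.4375 -0.2073  0.0221] q6 -2.1
```

View pics/w7.png

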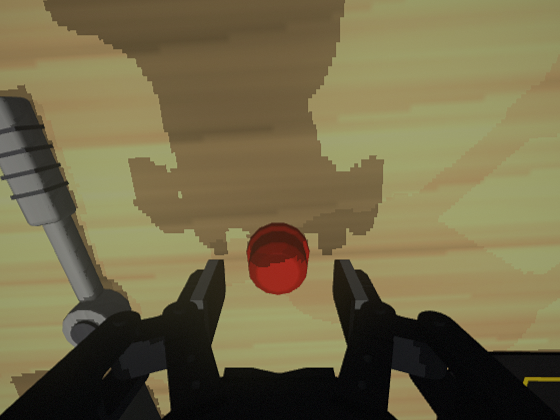

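The cap (278,258) sits between the pads, and the fingers' shadows (220,250) stand clear of the tips, so the tips are still well above the bench.

```bash
echo '[[[0, 0, 0.003, 0], [0, 0, 0, 0], [0, 0, 0, 0]]]' | python3 steer.py | grep -E "posi|cont"
echo '[[[0, 0, 0.003, 0], [0, 0, 0, 0], [0, 0, 0, 0]]]' | python3 steer.py | grep -E "posi|cont"
echo '[[[0, 0, 0, 0], [0, 0, 0, 0], [0, 0, 0, 0], [0, 0, 0, 0], [0, 0, 0, 0]]]' | python3 steer.py 0 25
```

```text
position: [0.4374, -0.2071, 0.0188]
contact_force: [-0.1, 1.0, 0.0]
position: [0.4374, -0.2072, 0.0158]
contact_force: [0.2, -0.1, -0.5]
clock: 21.13
position: [0.4376, -0.2073, 0.0162]
ee_rot: [0.0, 0.027, 1.0, 0.0]
contact_force: [0.1, 0.2, 2.7]
width: 0.0287
gripper_force: 24.7
```

Gripped: the pads end only about 1 mm beyond the reported TCP, so everything must be taken about 20 mm lower than stated.

```bash
echo '[[[0, 0, -0.02, 0], [0, 0, -0.04, 0], [0, 0, -0.04, 0], [0, 0, -0.02, 0], [0, 0, 0, 0]]]' | python3 steer.py
python3 -c "
from h import *
go(.600,-.332,.135,1.516)"
```

```text
clock: 21.55
position: [0.4407, -0.2093, 0.1408]
ee_rot: [0.005, 0.027, 1.0, -0.003]
contact_force: [0.3, 0.1, 0.2]
width: 0.029
gripper_force: 24.9
shift [-0.1657 -0.1138  0.008 ] turn 0.0 psi now 1.516 pos [ 0.4407 -0.2093  0.1408] q6 -2.1
```

```bash
echo '[[[-0.033, -0.023, 0, 0], [-0.033, -0.023, 0, 0], [-0.033, -0.023, 0, 0], [-0.033, -0.023, 0, 0], [-0.033, -0.023, 0, 0]]]' | python3 steer.py
echo '[[[0, 0, 0.02, 0], [0, 0, 0.02, 0], [0, 0, 0.018, 0], [0, 0, 0, 0], [0, 0, 0, 0]]]' | python3 steer.py
python3 -c "
from h import *
go(.600,-.332,.0715,1.516)"
```

```text
clock: 21.97
position: [0.5967, -0.3318, 0.1343]
ee_rot: [-0.001, 0.027, 1.0, 0.001]
contact_force: [0.7, -1.1, -0.7]
width: 0.0287
gripper_force: 24.9
clock: 22.38
position: [0.5948, -0.3304, 0.0757]
ee_rot: [-0.002, 0.027, 1.0, 0.001]
contact_force: [0.7, 0.5, 0.8]
width: 0.0286
gripper_force: 25.9
shift [-0.0053 -0.0013  0.0042] turn -0.0 psi now 1.516 pos [ 0.5948 -0.3304  0.0757] q6 -2.13
```

```bash
echo '[[[-0.002, -0.0005, 0.001, 0], [0, 0, 0, 0], [0, 0, 0, 0]]]' | python3 steer.py | grep -E "posi|cont"
echo '[[[0, 0, 0.002, 0], [0, 0, 0, 0], [0, 0, 0, 0]]]' | python3 steer.py | grep -E "posi|cont"
echo '[[[0, 0, 0.001, 0], [0, 0, 0, 0], [0, 0, 0, 0]]]' | python3 steer.py | grep -E "posi|cont"
```

```text
position: [0.5986, -0.3321, 0.0783]
contact_force: [-0.8, -0.5, -0.5]
position: [0.598, -0.3317, 0.0754]
contact_force: [0.3, 0.1, -0.6]
position: [0.5979, -0.3317, 0.074]
contact_force: [-0.3, 1.3, -1.1]
```

```bash
echo '[[[0, 0, 0.002, 0], [0, 0, 0, 0], [0, 0, 0, 0]]]' | python3 steer.py | grep -E "posi|cont"
echo '[[[0, 0, 0.001, 0], [0, 0, 0, 0], [0, 0, 0, 0]]]' | python3 steer.py | grep -E "posi|cont"
```

```text
position: [0.5978, -0.3317, 0.0718]
contact_force: [-0.0, 0.2, -0.4]
position: [0.5982, -0.3318, 0.0712]
contact_force: [0.7, -0.4, 0.5]
```

```bash
echo '[[[0, 0, 0.001, 0], [0, 0, 0, 0], [0, 0, 0, 0]]]' | python3 steer.py | grep -E "posi|cont"
echo '[[[0, 0, 0, 0], [0, 0, 0, 0], [0, 0, -0.03, 0], [0, 0, -0.03, 0], [0, 0, -0.01, 0]]]' | python3 steer.py .055
python3 -c "
from h import *
go(.400,-.323,.12,1.721)"
```

```text
position: [0.5984, -0.3319, 0.071]
contact_force: [-0.3, 0.5, 5.6]
clock: 24.3
position: [0.5996, -0.333, 0.1437]
ee_rot: [0.002, 0.027, 1.0, -0.002]
contact_force: [0.1, -0.3, 0.5]
width: 0.0553
gripper_force: 0.0
shift [ 0.2    -0.0009  0.0227] turn -0.205 psi now 1.516 pos [ 0.5996 -0.333   0.1437] q6 -2.12
```

```bash
echo '[[[0.04, 0, 0, 0], [0.04, 0, 0, 0], [0.04, 0, 0, 0], [0.04, 0, 0, 0], [0.04, 0, 0.01, 0]]]' | python3 steer.py .04
echo '[[[0, 0, 0, -0.1025], [0, 0, 0, -0.1025], [0, 0, 0.01, 0], [0, 0, 0, 0], [0, 0, 0, 0]]]' | python3 steer.py
python3 -c "
from h import *
d=wrist();cv2.imwrite('pics/w8.png',d['img'][:,:,::-1])
go(.400,-.323,.012,1.721)"
```

```text
clock: 24.72
position: [0.3972, -0.3211, 0.1307]
ee_rot: [0.001, 0.027, 1.0, -0.001]
contact_force: [-0.1, -1.5, 0.6]
width: 0.0401
gripper_force: 0.0
clock: 25.13
position: [0.398, -0.3204, 0.1189]
ee_rot: [-0.001, -0.074, 0.997, 0.001]
contact_force: [-0.6, 0.3, 0.4]
width: 0.0398
gripper_force: 0.0
shift [-0.0013 -0.0027  0.1073] turn -0.001 psi now 1.72 pos [ 0.3984 -0.3206  0.1193] q6 -2.53
```

View pics/w8.png

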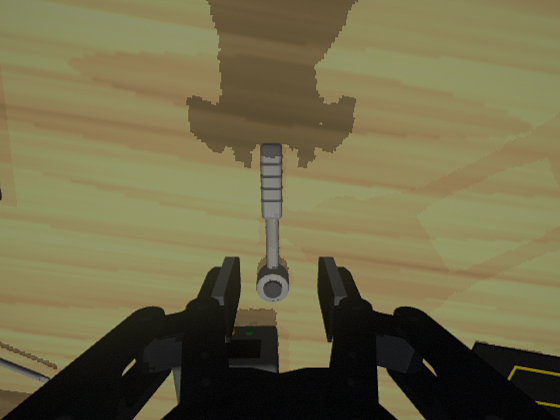

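The ratchet lies along the jaws' plane: tail (271,143), grip end (272,217), head (272,288).

```bash
python3 -c "
from h import *
d=wrist()
a,b,c=ray(d,(271,144),.016),ray(d,(272,217),.016),ray(d,(272,288),.022)
print(a,b,c,np.hypot(*(a-b)),np.hypot(*(a-c)),np.arctan2(*(c-a)[::-1]))
go(*(b+.008*(a-b)/np.hypot(*(a-b))),.011,1.721)"
```

```text
[ 0.34651931 -0.33443846] [ 0.40579344 -0.32514549] [ 0.46942532 -0.31589138] 0.05999818382328812 0.12429755191526251 0.1497745094696884
shift [ 0.0015 -0.0055  0.1086] turn -0.001 psi now 1.72 pos [ 0.3986 -0.3207  0.1196] q6 -2.53
```

```bash
echo '[[[0.0015, -0.004, 0.03, 0], [0, 0, 0.03, 0], [0, 0, 0.03, 0], [0, 0, 0.012, 0], [0, 0, 0, 0]]]' | python3 steer.py 
echo '[[[0, 0, 0.006, 0], [0, 0, 0, 0], [0, 0, 0, 0]]]' | python3 steer.py
echo '[[[0, 0, 0, 0], [0, 0, 0, 0], [0, 0, 0, 0], [0, 0, 0, 0], [0, 0, 0, 0]]]' | python3 steer.py 0 60
```

```text
clock: 25.65
position: [0.396, -0.3232, 0.015]
ee_rot: [-0.002, -0.075, 0.997, 0.003]
contact_force: [-0.5, -0.3, -0.7]
width: 0.0399
gripper_force: 0.0
clock: 25.9
position: [0.3982, -0.3256, 0.0129]
ee_rot: [0.001, -0.075, 0.997, -0.001]
contact_force: [-0.0, 1.0, 0.6]
width: 0.0396
gripper_force: 0.0
clock: 26.32
position: [0.3981, -0.3256, 0.0133]
ee_rot: [0.001, -0.075, 0.997, -0.001]
contact_force: [-0.9, 0.1, 6.4]
width: 0.0145
gripper_force: 58.8
```

```bash
echo '[[[0, 0, 0, 0], [0, 0, 0, 0], [0, 0, 0.004, 0], [0, 0, 0, 0], [0, 0, 0, 0]]]' | python3 steer.py .03
echo '[[[0, 0, 0, 0], [0, 0, 0, 0], [0, 0, 0, 0], [0, 0, 0, 0], [0, 0, 0, 0]]]' | python3 steer.py 0 60
echo '[[[0, 0, -0.01, 0], [0, 0, -0.02, 0], [0, 0, -0.03, 0], [0, 0, -0.03, 0], [0, 0, 0, 0]]]' | python3 steer.py
python3 -c "
from h import *
p=np.array([.5644,.0356])+.016*np.array([.055,.998]);print(p)
go(*p,.10,-.055)"
```

```text
clock: 26.73
position: [0.3971, -0.3246, 0.0075]
ee_rot: [-0.0, -0.075, 0.997, 0.0]
contact_force: [0.6, 0.2, -0.6]
width: 0.0296
gripper_force: 0.0
clock: 27.15
position: [0.3974, -0.325, 0.0081]
ee_rot: [0.0, -0.075, 0.997, -0.0]
contact_force: [-0.1, 0.3, 0.5]
width: 0.0157
gripper_force: 59.9
clock: 27.57
position: [0.4002, -0.3278, 0.1037]
ee_rot: [0.004, -0.075, 0.997, -0.004]
contact_force: [0.8, -0.9, -1.2]
width: 0.0151
gripper_force: 59.7
[0.56528  0.051568]
shift [-0.22    0.3504  0.0019] turn 1.776 psi now 1.721 pos [ 0.4002 -0.3278  0.1037] q6 -2.54
```

```bash
echo '[[[0, 0, -0.01, 0.1184], [0, 0, -0.01, 0.1184], [0, 0, 0, 0.1184], [0, 0, 0, 0.1184], [0, 0, 0, 0.1184]]]' | python3 steer.py >/dev/null
echo '[[[0, 0, 0, 0.1184], [0, 0, 0, 0.1184], [0, 0, 0, 0.1184], [0, 0, 0, 0.1184], [0, 0, 0, 0.1184]]]' | python3 steer.py >/dev/null
echo '[[[0, 0, 0, 0.1184], [0, 0, 0, 0.1184], [0, 0, 0, 0.1184], [0, 0, 0, 0.1184], [0, 0, 0, 0.1184]]]' | python3 steer.py
python3 -c "
from h import *
go(.5653,.0516,.12,-.055)"
```

```text
clock: 28.82
position: [0.397, -0.3245, 0.1176]
ee_rot: [-0.001, 0.728, 0.685, 0.0]
contact_force: [0.0, 1.1, -1.5]
width: 0.015
gripper_force: 59.6
shift [ 0.3856  0.1451 -0.0021] turn -0.006 psi now -0.061 pos [ 0.397  -0.3245  0.1176] q6 -0.76
```

```bash
echo '[[[0.035, 0.0132, 0, 0], [0.035, 0.0132, 0, 0], [0.035, 0.0132, 0, 0], [0.035, 0.0132, 0, 0], [0.035, 0.0132, 0, 0]]]' | python3 steer.py >/dev/null
echo '[[[0.035, 0.0132, 0, 0], [0.035, 0.0132, 0, 0], [0.035, 0.0132, 0, 0], [0.035, 0.0132, 0, 0], [0.035, 0.0132, 0, 0]]]' | python3 steer.py
echo '[[[0.035, 0.0132, 0, 0], [0, 0, 0, 0], [0, 0, 0, 0]]]' | python3 steer.py
python3 -c "
from h import *
go(.5653,.0516,.0115,-.055)
d=manip.get_image('top');cv2.imwrite('pics/t2.png',cv2.resize(np.clip(d['img'][110:310,90:480].astype(int)*1.5,0,255).astype(np.uint8),None,fx=2,fy=2)[:,:,::-1])"
```

```text
clock: 29.65
position: [0.5483, 0.0192, 0.1177]
ee_rot: [-0.0, 0.726, 0.687, -0.0]
contact_force: [0.0, -0.6, -2.3]
width: 0.0151
gripper_force: 59.6
clock: 29.9
position: [0.5636, 0.0534, 0.1174]
ee_rot: [-0.0, 0.725, 0.689, -0.0]
contact_force: [-1.0, 0.3, -1.1]
width: 0.015
gripper_force: 59.7
shift [-0.0018  0.0019  0.1059] turn 0.004 psi now -0.051 pos [0.5636 0.0534 0.1174] q6 0.02
```

View pics/t2.png

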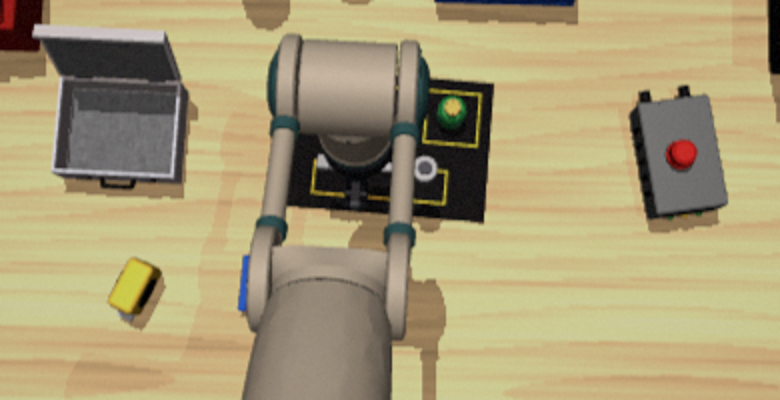

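The ratchet hangs over its outline, the brush sits in its square (453,112), and the cap is on the charger (682,154). Now I lower the ratchet.

```bash
echo '[[[-0.0018, -0.0015, 0.03, 0], [0, 0, 0.03, 0], [0, 0, 0.03, 0], [0, 0, 0.008, 0], [0, 0, 0, 0]]]' | python3 steer.py | grep -E "posi|cont"
echo '[[[0, 0, 0.002, 0], [0, 0, 0, 0], [0, 0, 0, 0]]]' | python3 steer.py | grep -E "posi|cont"
echo '[[[0, 0, 0.002, 0], [0, 0, 0, 0], [0, 0, 0, 0]]]' | python3 steer.py | grep -E "posi|cont"
python3 -c "
from h import *
go(.5653,.0516,.0115,-.055)"
```

```text
position: [0.559, 0.0485, 0.0177]
contact_force: [-0.2, -0.4, -1.7]
position: [0.5634, 0.0494, 0.0198]
contact_force: [-0.3, 0.1, -1.3]
position: [0.5623, 0.0498, 0.0167]
contact_force: [0.3, 0.4, -1.4]
shift [0.002  0.0029 0.0052] turn 0.0 psi now -0.055 pos [0.5623 0.0498 0.0167] q6 0.02
```

```bash
echo '[[[0.002, 0.003, 0.003, 0], [0, 0, 0, 0], [0, 0, 0, 0]]]' | python3 steer.py | grep -E "posi|cont"
echo '[[[0, 0, 0.001, 0], [0, 0, 0, 0], [0, 0, 0, 0]]]' | python3 steer.py | grep -E "posi|cont"
echo '[[[0, 0, 0.001, 0], [0, 0, 0, 0], [0, 0, 0, 0]]]' | python3 steer.py | grep -E "posi|cont"
```

```text
position: [0.5652, 0.0517, 0.0129]
contact_force: [0.7, -0.8, -2.6]
position: [0.5649, 0.0516, 0.0119]
contact_force: [-0.4, 0.1, -1.2]
position: [0.5652, 0.0516, 0.0111]
contact_force: [-0.1, -0.0, -0.5]
```

```bash
echo '[[[0, 0, 0.0005, 0], [0, 0, 0, 0], [0, 0, 0, 0]]]' | python3 steer.py | grep -E "posi|cont"
echo '[[[0, 0, 0.0005, 0], [0, 0, 0, 0], [0, 0, 0, 0]]]' | python3 steer.py | grep -E "posi|cont"
```

```text
position: [0.5652, 0.0516, 0.011]
contact_force: [-1.1, -0.6, 4.2]
position: [0.5652, 0.0516, 0.011]
contact_force: [-2.8, 0.3, 7.9]
```

```bash
echo '[[[0, 0, 0, 0], [0, 0, 0, 0], [0, 0, -0.03, 0], [0, 0, -0.03, 0], [0, 0, -0.03, 0]]]' | python3 steer.py .04
echo '[[[0, 0, 0, -0.1229], [0, 0, 0, -0.1229], [0, 0, 0, -0.1229], [0, 0, 0, -0.1229], [0, 0, 0, -0.1229]]]' | python3 steer.py >/dev/null
echo '[[[0, 0, 0, -0.1229], [0, 0, 0, -0.1229], [0, 0, 0, -0.1229], [0, 0, 0, -0.1229], [0, 0, 0, -0.1229]]]' | python3 steer.py >/dev/null
echo '[[[0, 0, 0, -0.1229], [0, 0, 0, -0.1229], [0, 0, 0, 0]]]' | python3 steer.py
python3 -c "
from h import *
go(.4298,.1892,.11,1.42)"
```

```text
clock: 32.53
position: [0.5645, 0.0516, 0.1001]
ee_rot: [-0.001, 0.726, 0.687, -0.001]
contact_force: [0.7, 0.2, -0.5]
width: 0.04
gripper_force: 0.0
clock: 33.62
position: [0.565, 0.0515, 0.0996]
ee_rot: [-0.0, 0.074, 0.997, 0.0]
contact_force: [-0.4, -0.5, -0.2]
width: 0.0399
gripper_force: 0.0
shift [ 0.1541  0.1161 -0.0103] turn 0.002 psi now 1.422 pos [0.565  0.0515 0.0996] q6 -1.45
```

```bash
echo '[[[0.0308, 0.0232, 0, 0], [0.0308, 0.0232, 0, 0], [0.0308, 0.0232, 0, 0], [0.0308, 0.0232, 0, 0], [0.0308, 0.0232, 0, 0]]]' | python3 steer.py .045
echo '[[[0, 0, 0, 0], [0, 0, 0, 0]]]' | python3 steer.py
python3 -c "
from h import *
go(.4298,.1892,.010,1.42)"
```

```text
clock: 34.03
position: [0.4289, 0.1903, 0.0998]
ee_rot: [-0.0, 0.078, 0.997, 0.0]
contact_force: [0.4, 0.9, 0.1]
width: 0.0449
gripper_force: 0.0
clock: 34.2
position: [0.4288, 0.1905, 0.1]
ee_rot: [-0.0, 0.075, 0.997, -0.0]
contact_force: [1.1, -0.3, -0.9]
width: 0.0448
gripper_force: 0.0
shift [-0.0012 -0.0011  0.09  ] turn 0.001 psi now 1.421 pos [0.4288 0.1905 0.1   ] q6 -1.15
```

```bash
echo '[[[-0.001, -0.001, 0.03, 0], [0, 0, 0.03, 0], [0, 0, 0.02, 0], [0, 0, 0, 0], [0, 0, 0, 0]]]' | python3 steer.py | grep -E "posi|cont"
echo '[[[0, 0, 0.005, 0], [0, 0, 0.004, 0], [0, 0, 0, 0], [0, 0, 0, 0]]]' | python3 steer.py | grep -E "posi|cont"
echo '[[[0, 0, 0, 0], [0, 0, 0, 0], [0, 0, 0, 0], [0, 0, 0, 0], [0, 0, 0, 0]]]' | python3 steer.py 0 30
echo '[[[0, 0, -0.02, 0], [0, 0, -0.03, 0], [0, 0, -0.04, 0], [0, 0, 0, 0]]]' | python3 steer.py
python3 -c "
from h import *
go(.659,.1156,.10,1.516)"
```

```text
position: [0.4316, 0.1874, 0.0194]
contact_force: [0.3, 0.1, 0.2]
position: [0.4317, 0.1883, 0.0116]
contact_force: [1.0, 0.0, 0.5]
clock: 35.37
position: [0.4315, 0.1883, 0.0118]
ee_rot: [0.001, 0.075, 0.997, 0.0]
contact_force: [-1.2, -1.5, 6.1]
width: 0.027
gripper_force: 29.5
clock: 35.7
position: [0.4357, 0.1898, 0.1071]
ee_rot: [0.006, 0.075, 0.997, 0.002]
contact_force: [1.0, 0.7, -0.5]
width: 0.0265
gripper_force: 29.7
shift [-0.2318 -0.0398  0.0096] turn -0.096 psi now 1.42 pos [0.4357 0.1898 0.1071] q6 -1.16
```

```bash
echo '[[[-0.039, -0.0066, 0, 0], [-0.039, -0.0066, 0, 0], [-0.039, -0.0066, 0, 0], [-0.039, -0.0066, 0, 0], [-0.039, -0.0066, 0, 0]]]' | python3 steer.py
echo '[[[-0.039, -0.0066, 0, 0], [0, 0, 0, -0.096], [0, 0, 0, 0], [0, 0, 0, 0]]]' | python3 steer.py
python3 -c "
from h import *
go(.660,.1156,.0155,1.516)"
```

```text
clock: 36.12
position: [0.6204, 0.1257, 0.1007]
ee_rot: [-0.0, 0.075, 0.997, 0.0]
contact_force: [-0.5, 0.5, -0.1]
width: 0.0269
gripper_force: 29.7
clock: 36.45
position: [0.6554, 0.1139, 0.0999]
ee_rot: [-0.001, 0.029, 1.0, 0.0]
contact_force: [0.2, 0.2, -0.6]
width: 0.0264
gripper_force: 29.7
shift [-0.0047  0.0019  0.0844] turn -0.003 psi now 1.513 pos [0.6554 0.1139 0.0999] q6 -1.45
```

```bash
echo '[[[-0.004, 0.002, 0.03, 0], [0, 0, 0.03, 0], [0, 0, 0.016, 0], [0, 0, 0, 0], [0, 0, 0, 0]]]' | python3 steer.py | grep -E "posi|cont"
echo '[[[0, 0, 0.004, 0], [0, 0, 0, 0], [0, 0, 0, 0]]]' | python3 steer.py | grep -E "posi|cont"
echo '[[[0, 0, 0.002, 0], [0, 0, 0, 0], [0, 0, 0, 0]]]' | python3 steer.py | grep -E "posi|cont"
```

```text
position: [0.6586, 0.1164, 0.0245]
contact_force: [0.8, 0.1, -0.6]
position: [0.6612, 0.1159, 0.0225]
contact_force: [-0.1, 0.5, 0.4]
position: [0.6607, 0.1157, 0.0194]
contact_force: [-0.1, -0.2, -1.4]
```

```bash
echo '[[[0, 0, 0.0025, 0], [0, 0, 0, 0], [0, 0, 0, 0]]]' | python3 steer.py | grep -E "posi|cont"
echo '[[[0, 0, 0.001, 0], [0, 0, 0, 0], [0, 0, 0, 0]]]' | python3 steer.py | grep -E "posi|cont"
echo '[[[0, 0, 0.001, 0], [0, 0, 0, 0], [0, 0, 0, 0]]]' | python3 steer.py | grep -E "posi|cont"
```

```text
position: [0.6604, 0.1157, 0.0163]
contact_force: [-0.3, -0.1, -0.3]
position: [0.6606, 0.1157, 0.0155]
contact_force: [1.0, -1.0, 0.4]
position: [0.6608, 0.1157, 0.0149]
contact_force: [-1.0, 0.2, 3.0]
```

```bash
echo '[[[0, 0, 0, 0], [0, 0, 0, 0], [0, 0, -0.03, 0], [0, 0, -0.04, 0], [0, 0, -0.04, 0]]]' | python3 steer.py .045 | grep -E "posi|wid"
echo '[[[0.04, 0, 0, 0], [0.04, 0, 0, 0], [0.04, 0, 0, 0], [0.04, 0, 0, 0], [0.04, 0, 0, 0]]]' | python3 steer.py >/dev/null
echo '[[[0.02, 0.035, -0.01, 0], [0.02, 0.035, -0.01, 0], [0.02, 0.035, -0.01, 0], [0.02, 0.035, -0.01, 0], [0.02, 0.035, -0.01, 0]]]' | python3 steer.py >/dev/null
echo '[[[0, 0.04, 0, 0], [0, 0.04, 0, 0], [0, 0.04, 0, 0], [0, 0, 0, 0], [0, 0, 0, 0]]]' | python3 steer.py
python3 - <<'E'
from h import *
d=manip.get_image('top')
cv2.imwrite('pics/t3.png',cv2.resize(np.clip(d['img'][110:310,90:480].astype(int)*1.5,0,255).astype(np.uint8),None,fx=2,fy=2)[:,:,::-1])
h=cv2.cvtColor(d['img'],cv2.COLOR_RGB2HSV).astype(int);H,S,V=h[...,0],h[...,1],h[...,2]
c=np.array([.5644,.0356])*0+np.array([.6094,.0332]);ex=np.array([.9985,-.055]);ey=np.array([.055,.9985])
def f(n,m,z,k=1):
    for t in cents(m,10)[:k]:
        p=ray(d,t[1],z);print(n,t[0],t[2],p.round(4),"mat",((p-c)@ex).round(4),((p-c)@ey).round(4))
r=lambda a,b,e,g:(lambda M:(M.__setitem__((slice(a,b),slice(e,g)),True),M)[1])(np.zeros(H.shape,bool))
f("brush",(H>35)&(H<85)&(S>80)&r(140,222,225,340),.023)
f("clip",(H>100)&(H<130)&(S>120)&r(140,222,225,340),.015)
f("cap",((H<8)|(H>172))&(S>130)&r(150,225,400,460),.068)
f("chrome",(S<70)&(V>60)&r(145,222,228,338),.02,5)
f("jar",(S<60)&(V>100)&r(235,265,235,262),.017)
f("long",(H>20)&(H<35)&(S>100)&(V>60)&r(185,215,240,320),.003)
E
```

```text
position: [0.6594, 0.1156, 0.1242]
width: 0.0452
clock: 39.78
position: [0.3769, 0.4284, 0.174]
ee_rot: [-0.0, 0.026, 1.0, -0.0]
contact_force: [0.2, -0.8, -0.9]
width: 0.0449
gripper_force: 0.0
brush 161 [308 157  16  18] [ 0.6503 -0.0522] mat 0.0455 -0.083
clip 260 [243 147  13  29] [0.6613 0.1166] mat 0.0472 0.0862
cap 183 [423 180  16  15] [ 0.597  -0.3287] mat 0.0075 -0.362
chrome 335 [252 194  56  13] [0.5655 0.0354] mat -0.0439 -0.0002
chrome 54 [277 158  10  11] [0.6565 0.0328] mat 0.0471 0.0022
chrome 21 [246 159   5   5] [0.6602 0.1173] mat 0.0461 0.0867
jar 161 [240 243  14  15] [0.437  0.1123] mat -0.1764 0.0695
long 320 [245 189  69  24] [0.5642 0.037 ] mat -0.0453 0.0013
```

View pics/t3.png

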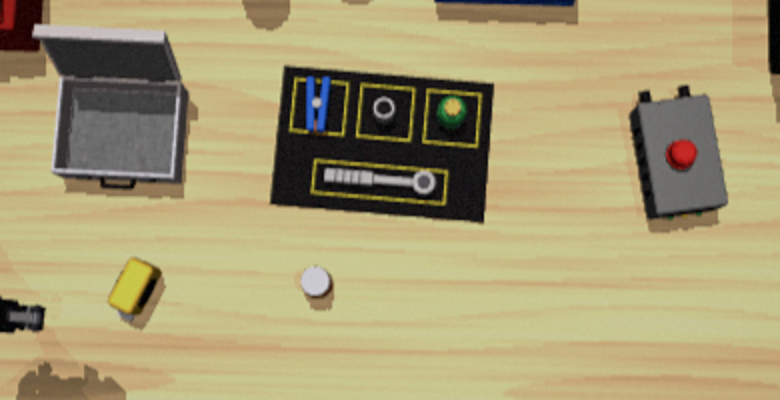

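Every item is in its outline, the cap is mid-charger, and the tape and jar are unmoved (mat offsets are within about 3 mm). I'm handing in.

```bash
python3 -c "
from rig import manip
print(manip.sign_off())"
```

```text
the job is handed in; nothing more can be done
None
```

The kit is laid out and handed in. In the last camera check all four mat items sat within about 4 mm of their outline centres, the cap sat about mid-charger, and the tape measure and jar had not moved. No pass/fail verdict came back, and while searching for the gripper's true reach I briefly pressed the fingertips on the clip with 43 N (the 40 N limit is for the arm and the gripper's body).

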